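# Fit the square-ended kick-start spindle into the gearbox

### The arm

A 6-joint arm with a two-finger parallel gripper is mounted at the origin on the work surface. World frame = base frame: x ahead of the robot, y to its left, z up, the work surface at z = 0. Lengths are in m, angles in rad, forces in N, time in s.
With the tool pointing down it reaches from about 0.25 to 0.725 m from the base axis. Payload 4 kg.
Tool frame: the origin (TCP) lies where the fingers leave the gripper's body, on its centre line; the fingertips stand 73 mm ahead of it and the grasp point (between the pads) lies 54 mm ahead of it (bot.tips_ahead is the z of the fingertips in the tool frame, in m); z points along the fingers, y is the direction in which the jaws open and shut (so a half turn about z gives the same grasp; the last joint's range is limited). The gripper opens to 85 mm and grips with 20 to 120 N. Pads are 22 mm wide; open, the fingers measure 114 mm over their backs; the gripper's body (76 mm by 85 mm) begins 54 mm behind the grasp point. The pads swing forward as they close: fully open they stand 13 mm farther back than shut.
Start: joints at [1.241, 0.241, 0.005, 1.335, 0, 1.571], TCP at [0.162, 0.473, 0.304] pointing down, gripper open.
Joint ranges: [-2.72, 2.72], [-1.05, 1.87], [-1.09, 1.28], [-1.99, 2.15], [-1.42, 1.44], [-3.14, 3.14]. Speed limits (rad/s): [2.79, 2.79, 3.14, 3.14, 3.14, 3.14].

### API

Orientations are given as a unit quaternion [x, y, z, w].
In Python, from workcell import readout, camera, get_calibration, order, bot gives the robot as it stands.
- The arm moves only by the tool send_rows, never from a script. Its argument "moves" is a list of rows, each a list of 3 entries, a list of its own where there are three numbers: the shift along the tool's x, y, z in mm, then the turn, a rotation vector about the tool's x, y, z in rad, then the finger opening in mm, from 0 to 85.4. In form: [[[dx, dy, dz], [ax, ay, az], grip], ...]. A call has 1 to 12 rows; each row is the pose to reach, as a shift and turn from the pose measured when the call began, along the tool's axes at that moment; what a row does not reach only later rows make up. A row lasts 1/12 s, in which the tool goes at most 41.7 mm and 7.16 degrees, less where a joint would pass 70% of its speed; a pose out of reach is approached as far as the arm can. A call with a gripper value outside its range is refused whole. The fingers move at their own pace and stop on an object; the grip force is fixed at half the most. Time passes only in rows, so rows that repeat a pose let the fingers close. It gives the time, the measured TCP pose, the force and the opening at its end, in the units of the state.
- readout.get_obs(): the state, without advancing time (a new reading comes with each control period).
- camera(name): name is "side" or "top" or "wrist"; returns the picture (420x560x3 uint8, red, green, blue); there is no depth.
- get_calibration(name): a dict with "fx", "fy", "cx", "cy" (pixels), "R" (3x3) and "t" (3): a world point X has camera coordinates R X + t. Camera axes: x right, y down, z forward; pixel columns grow to the right and rows downward; lengths in m; the calibration is good to about 2 mm. The wrist camera is an equidistant fisheye: a pixel r from the principal point sees the ray r / f radians off the axis. A picture is of the moment at which its call begins: read the wrist's pose just before it. get_calibration takes no time and is no camera call; for the wrist camera it gives the pose at the moment of the call.
- order.job_done(): hands the job in, once; it reports no verdict.
The state is a dict: "clock": time; "joint_pos": joint angles; "joint_vel": joint speeds; "tau": joint torques, N m; "eef_pos": TCP position; "tool_rot": TCP orientation; "ft_force": force on the tool from outside, world axes, zero at the start; "ft_torque": the same for the moment, N m; "grip_width": finger opening in m.
Only numpy, scipy, OpenCV 4.12 (cv2) and the standard library are available. Lean on these libraries where they do the work, as an engineer would, in place of code of your own. Each camera call takes 0.05 s, during which the arm holds its last target. There are 200 camera calls.

### The job

Take the red-headed kick-start spindle out of the wooden stand and put it down through the brass-ringed bush of the aluminium gearbox. The gear inside has a square hole at an angle that is different every time and hard to see: press lightly on the gear, turn the spindle until you feel its square drop into the hole, stop turning there so that the gear is not dragged out of its timed setting, then push the spindle gently and fully home, collar flat on the gearbox, and let go. Never force it, and leave the other things as they are.

Things in the scene. Friction and masses are not known exactly. Their poses are not given: they have to be found in the camera images.
- spindle_grip (a point): Point to grip the spindle: on its axis, in its red flat head, 25 mm above the collar's top (30 mm above its underside), 20 mm below the head's top. Axes: z up along the shaft; the head is 16 mm thick along x, 34 mm wide along y, 45 mm tall. It hangs upright by its collar in the stand, turned at random. Mass about 0.42 kg.
- spindle_collar (a point): Centre of the underside of the spindle's steel collar (48 mm diameter, 5 mm thick, under the red head). Below it: round shank 29 mm diameter, 30 mm long, its end tapered to 27.6 mm; then the 20 x 20 mm square end, 24 mm long, its sides parallel to the sides of the head (a quarter turn gives the same square); then the nose. 59 mm in all. Axes as for the grip.
- spindle_nose (a point): Tip of the spindle's round tapered nose, 18 mm diameter, 5 mm long, 59 mm below the collar's underside and 89 mm below the grip point.
- bush_mouth (a point): Centre of the mouth of the bush bore, in the flat top of the gearbox 85 mm above the bench; z up. Round bore 31.5 mm in diameter and 28 mm deep, thin brass-coloured ring round its mouth. The gearbox, 150 x 130 mm, with a lower finned cylinder on its +x side, is fixed; its place and yaw vary.
- gear_top (a point): Point on the bore's axis, 33 mm below the mouth, at the top of the hidden gear: 14 mm thick, 22.4 x 22.4 mm square through hole, at a new unknown angle each time (this point's axes are the gearbox's). Unmatched by over 7 degrees, the square stops on it, collar 21 mm above the mouth. It yields down 8 mm on a spring (4 N, +1 N/mm, then hard) and springs up over the square when they match.
- gear_turn (a joint): How far the gear has been turned from its timed setting, rad: 0 at the start whatever its angle in the gearbox, positive anticlockwise from above. Stiff friction, about 0.12 N m: it stays where it is left. Light pressing and sliding of the unmatched spindle do not turn it.
- stand: Wooden stand, 90 x 160 x 75 mm, fixed, with two 36 mm through holes 84 mm apart along its y: one carries the spindle, the other the plain shaft, either way round. Origin under its centre.
- plain_shaft: Look-alike that stays in the stand: plain round shaft with a round yellow grip 24 mm in diameter (same 48 mm collar and height as the spindle: both reach 125 mm above the bench in the stand). Origin at its foot.
- bearing: Steel ball-bearing ring, 48 mm outside, 14 mm tall, lying flat near the gearbox. Origin under its centre.
- piston: Aluminium piston, 48 mm diameter, 50 mm tall, standing near the stand. Origin under its centre.
- oil_bottle: Yellow oil bottle with red cap, 68 mm diameter, 170 mm tall. Origin under its centre.
- wrench: Steel wrench lying on the bench. Origin under its middle.
- screwdriver: Screwdriver lying on the bench. Origin under its middle.
- grease_can: Blue can, 70 mm diameter, 60 mm tall. Origin under its centre.
Things that resemble listed ones, but are neither listed nor needed, are in the scene too. What is shaped like the part that bears spindle_grip but green or turquoise is not meant.

How it is judged:
On the way, in this order (a step that is already met when the one before it is completed fails the run):
1. the spindle is lifted clear of the stand (height (world z) of spindle_collar above 0.14 m), for 0.1 s.
2. the spindle's end is in the bush (z of spindle_collar in the frame of bush_mouth below 0.04 m and horizontal distance between spindle_collar and bush_mouth below 0.006 m), for 0.1 s.
At the end, for the whole second after the job is handed in: The spindle is fully home in the gearbox: collar within 2.5 mm of flat on the mouth, within 3 mm of its centre, upright within 0.06 rad, at rest and released, the gear still within 0.15 rad of its timed setting (z of spindle_collar in the frame of bush_mouth below 0.0025 m and horizontal distance between spindle_collar and bush_mouth below 0.003 m and angle between spindle_collar's own z axis and vertical below 0.06 rad and linear speed of spindle below 0.01 m/s and value of joint gear_turn between -0.15 and 0.15 rad); the robot touches nothing.
It fails at once if the gear is dragged more than 0.15 rad (about 9 degrees) from its timed setting (value of joint gear_turn above 0.15 rad or value of joint gear_turn below -0.15 rad).
It fails at once if the spindle is pressed on the gear with more than 40 N (contact force between spindle and gear_seat above 40 N).
It fails at once if the spindle is pressed on the gearbox with more than 40 N (contact force between spindle and gearbox above 40 N).
It fails at once if a bystander is moved by more than 25 mm (distance of any of plain_shaft, bearing, piston, oil_bottle, wrench, screwdriver, grease_can from where it was at the start of the episode above 0.025 m).
It also fails if it takes over 67 s, if anything falls off the work surface, if the arm or the gripper's body presses on something with over 40 N, if the wrist force passes 120 N, or if a joint passes its speed limit or range.

## Working session

There is one attempt and no reset: what is moved stays moved. The work goes in short steps, Python scripts to look and compute and a tool call to move; the robot and the scene stay as the last step left them, time stands still between calls to the robot, and variables do not carry over. Pictures are saved under pics/ and viewed, about 8 in all and at most 12, crops included, and the job is handed in when it is done.

Besides the shell and the picture viewer there is one more tool, called after "Request:" in YAML: its name, and indented under it one key for each argument. send_rows: Moves the arm, as the interface text tells. Its arguments: {"type":"object","properties":{"moves":{"type":"array","items":{"type":"array"}}},"required":["moves"]}

```bash
ls; mkdir -p pics; python3 - <<'E'
from workcell import readout,camera,get_calibration,order,bot
import cv2,numpy as np
o=readout.get_obs();print(o)
for n in("top","side"):
    im=camera(n);cv2.imwrite(f"pics/{n}0.png",cv2.resize(im[:,:,::-1],(800,600),interpolation=cv2.INTER_CUBIC));c=get_calibration(n);print(n,c)
    cv2.imwrite(f"pics/{n}0raw.png",im[:,:,::-1])
print(get_calibration("wrist"))
E
```

```text
pics
{'clock': 0.0, 'joint_pos': array([ 1.24097701e+00,  2.41397998e-01,  3.71170969e-03,  1.33520170e+00,
       -3.29247776e-05,  1.57075768e+00]), 'joint_vel': array([ 1.29772468e-03, -1.28342703e-03, -1.05051958e-03, -3.13493988e-05,
        7.56029488e-04, -2.00750128e-04]), 'tau': array([ 3.40405895e-04, -3.72320116e+01,  2.52407277e+01,  1.68951490e-02,
        2.23973620e-04, -5.83934224e-06]), 'eef_pos': array([0.16178543, 0.47258699, 0.30301551]), 'tool_rot': array([ 1.64144045e-01,  9.86435826e-01, -1.03434312e-03, -1.55468127e-04]), 'ft_force': array([0.0604786 , 0.26985528, 0.01245734]), 'ft_torque': array([ 0.09696544,  0.02881106, -0.03517833]), 'grip_width': 0.0852795453353926}
top {'fx': 494.6325547820702, 'fy': 494.6325547820702, 'cx': 284.48241025686906, 'cy': 209.00818575986185, 'R': array([[-0.0180357 , -0.9998364 ,  0.00137701],
       [-0.9965087 ,  0.01786335, -0.08155552],
       [ 0.08151758, -0.00284311, -0.99666785]]), 't': array([0.10241303, 0.56829562, 1.26795467])}
side {'fx': 524.9467622685619, 'fy': 524.9467622685619, 'cx': 273.11807620164933, 'cy': 206.72559658939733, 'R': array([[ 0.99841842, -0.05606777,  0.00413169],
       [-0.04159259, -0.78609907, -0.61669953],
       [ 0.03782489,  0.61555232, -0.78718779]]), 't': array([-0.54132637,  0.13208162,  1.19096078])}
{'fx': 325.19226210127806, 'fy': 325.19226210127806, 'cx': 281.22559262261586, 'cy': 208.78393174260853, 'R': array([[ 0.32366804,  0.9461689 , -0.00184985],
       [ 0.89854794, -0.30676411,  0.31385885],
       [ 0.29639602, -0.10324826, -0.94946785]]), 't': array([-0.49847626, -0.04003866,  0.38055426])}
```

View pics/top0.png

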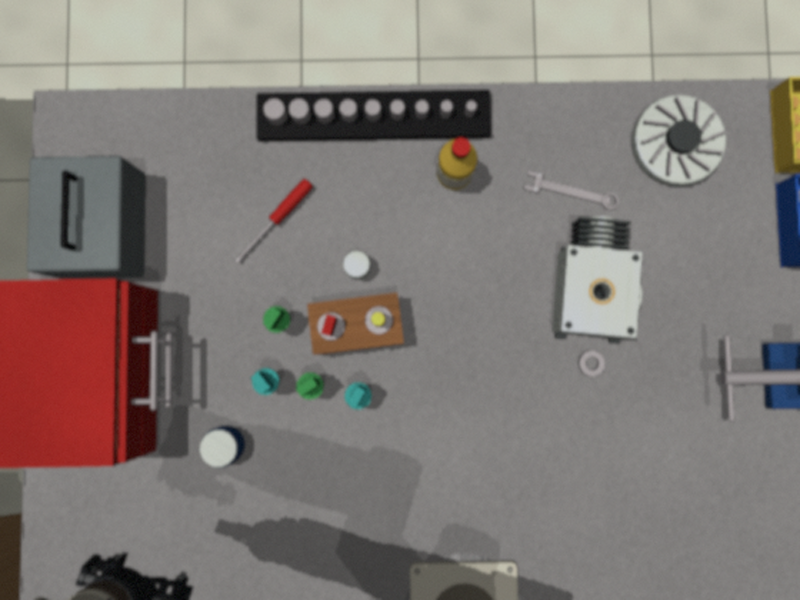

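View pics/side0.png

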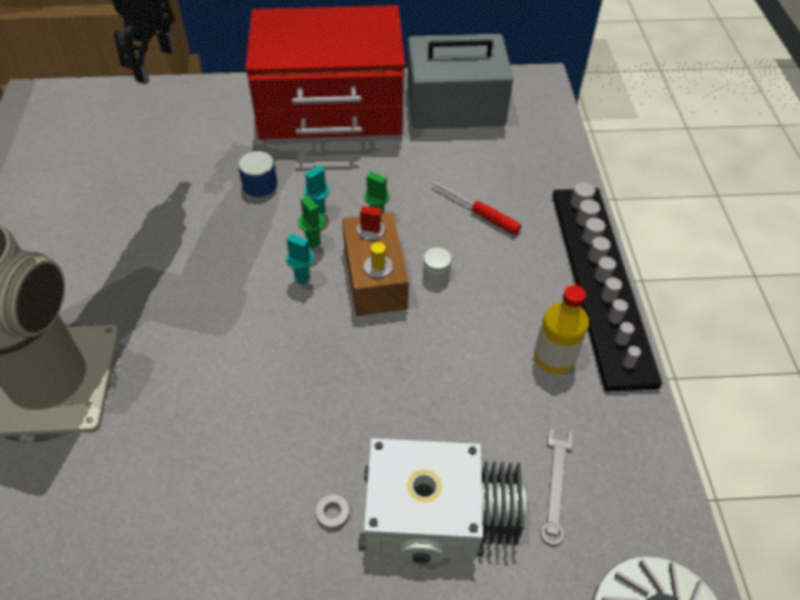

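The top view (800×600) shows the red head at about (330,325), the yellow grip at (378,319) and the brass ring at (601,291). The side view shows the red head at (371,219) and the ring at (424,486). I'll compute positions from these.

```bash
cat > h.py <<'E'
import cv2,numpy as np
from workcell import readout,camera,get_calibration,order,bot
from scipy.spatial.transform import Rotation as Rn
def ray(c,uv,fish=False):
    d=np.array([(uv[0]-c['cx'])/c['fx'],(uv[1]-c['cy'])/c['fy'],1.])
    if fish:
        r=np.hypot(d[0],d[1]); d=np.array([d[0]/r*np.sin(r),d[1]/r*np.sin(r),np.cos(r)]) if r>1e-9 else np.array([0,0,1.])
    R=np.array(c['R']);return -R.T@c['t'],R.T@d
def atz(c,uv,z,fish=False):
    o,d=ray(c,uv,fish);return o+d*(z-o[2])/d[2]
def hsv(im):return cv2.cvtColor(im,cv2.COLOR_RGB2HSV).astype(int)
def red(im):h=hsv(im);return ((h[...,0]<8)|(h[...,0]>172))&(h[...,1]>150)&(h[...,2]>70)
def brass(im):h=hsv(im);return (h[...,0]>10)&(h[...,0]<28)&(h[...,1]>60)&(h[...,2]>120)
def tool():
    o=readout.get_obs();return np.array(o['eef_pos']),Rn.from_quat(o['tool_rot'])
E
python3 - <<'E'
from h import *
for n,rr,rb in(("top",(231,228),(421,204)),("side",(260,153),(297,340))):
    im=cv2.imread(f"pics/{n}0raw.png")[:,:,::-1];c=get_calibration(n)
    for nm,f,p,z in(("red",red,rr,.122),("ring",brass,rb,.085)):
        m=f(im);w=22 if nm=="ring" else 16
        ys,xs=np.nonzero(m[p[1]-w:p[1]+w,p[0]-w:p[0]+w]);xs=xs+p[0]-w;ys=ys+p[1]-w
        bx=(xs.min()+xs.max())/2,(ys.min()+ys.max())/2
        rect=cv2.minAreaRect(np.c_[xs,ys].astype(np.float32))
        ell=cv2.fitEllipse(np.c_[xs,ys].astype(np.float32))
        print(n,nm,len(xs),xs.min(),xs.max(),ys.min(),ys.max(),rect,"at",atz(c,rect[0],z),"ell",atz(c,ell[0],z))
E
```

```text
top red 75 226 234 221 233 ((230.29248046875, 227.22642517089844), (6.181224822998047, 11.813007354736328), 15.945395469665527) at [0.52039169 0.22340051 0.122     ] ell [0.52009095 0.22368319 0.122     ]
top ring 125 412 430 195 212 ((421.1000061035156, 203.29998779296875), (17.441329956054688, 17.441329956054688), 26.56505012512207) at [ 0.57314083 -0.24775688  0.085     ] ell [ 0.57278593 -0.24761198  0.085     ]
side red 205 253 266 145 161 ((259.5, 153.0), (16.0, 13.0), 90.0) at [0.52100741 0.20640418 0.122     ] ell [0.52007222 0.2080701  0.122     ]
side ring 185 285 308 329 351 ((296.5, 340.0), (22.0, 23.0), 90.0) at [ 0.5720918  -0.24937185  0.085     ] ell [ 0.57246721 -0.24848733  0.085     ]
```

```bash
cat >> h.py <<'E'
def plan(goal,jaw=None,cur=None):
    """goal: world TCP; jaw: yaw(rad) of tool y in world, tool vertical. prints shift mm and rotvec in the tool frame"""
    p,R=tool()
    y0=R.as_matrix()[:,1]; 
    if jaw is None: jaw=np.arctan2(y0[1],y0[0])
    else:
        a=np.arctan2(y0[1],y0[0]); jaw=a+(jaw-a+np.pi/2)%np.pi-np.pi/2
    y=np.array([np.cos(jaw),np.sin(jaw),0]);z=np.array([0,0,-1.]);x=np.cross(y,z)
    Rg=Rn.from_matrix(np.c_[x,y,z])
    d=R.inv().apply(np.array(goal)-p)*1000
    print("shift",d.round(2),"turn",(R.inv()*Rg).as_rotvec().round(4),"jaw",np.degrees(jaw).round(2))
E
python3 - <<'E'
from h import *
p,R=tool();c=get_calibration("wrist");C=-c['R'].T@c['t']
print("cam in tool",R.inv().apply(C-p),"axis in tool",R.inv().apply(c['R'][2]), "tool\n",R.as_matrix().round(3))
plan([.50,.215,.30],np.radians(74))
plan([.50,.215,.30],np.radians(90))
E
```

```text
cam in tool [ 0.08152933 -0.00055297 -0.06986384] axis in tool [-3.13882865e-01  9.16594723e-05  9.49461710e-01] tool
 [[-0.946  0.324 -0.001]
 [ 0.324  0.946 -0.002]
 [ 0.    -0.002 -1.   ]]
shift [-403.42 -134.21    3.34] turn [-0.0019 -0.0001 -0.0506] jaw 74.0
shift [-403.42 -134.21    3.34] turn [-1.800e-03 -3.000e-04 -3.298e-01] jaw 90.0
```

Request:
send_rows:
  moves:
    - [[-403,-134,3],[0,0,-0.05],60]
    - [[-403,-134,3],[0,0,-0.05],60]
    - [[-403,-134,3],[0,0,-0.05],60]
    - [[-403,-134,3],[0,0,-0.05],60]
    - [[-403,-134,3],[0,0,-0.05],60]
    - [[-403,-134,3],[0,0,-0.05],60]
    - [[-403,-134,3],[0,0,-0.05],60]
    - [[-403,-134,3],[0,0,-0.05],60]
    - [[-403,-134,3],[0,0,-0.05],60]
    - [[-403,-134,3],[0,0,-0.05],60]
    - [[-403,-134,33],[0,0,-0.05],60]
    - [[-403,-134,53],[0,0,-0.05],60]

```text
clock: 1.1
eef_pos: [0.5023, 0.2128, 0.249]
tool_rot: [0.142, 0.99, -0.001, 0.001]
ft_force: [-0.7, -0.5, -2.0]
grip_width: 0.06
```

```bash
python3 - <<'E'
from h import *
o=readout.get_obs();print(o['clock'],o['eef_pos'],o['joint_pos'],o['joint_vel'].round(3))
c=get_calibration("wrist");im=camera("wrist");cv2.imwrite("pics/w1raw.png",im[:,:,::-1])
np.save("w1c.npy",c,allow_pickle=True)
cv2.imwrite("pics/w1.png",cv2.resize(im[:,:,::-1],(800,600)))
E
```

```text
1.1 [0.50232889 0.21277017 0.24899174] [ 0.40149585  0.3589755   0.02360093  1.23541776 -0.00198274  0.68663994] [ 0.049  0.132 -0.492 -0.545  0.021  0.018]
```

View pics/w1.png

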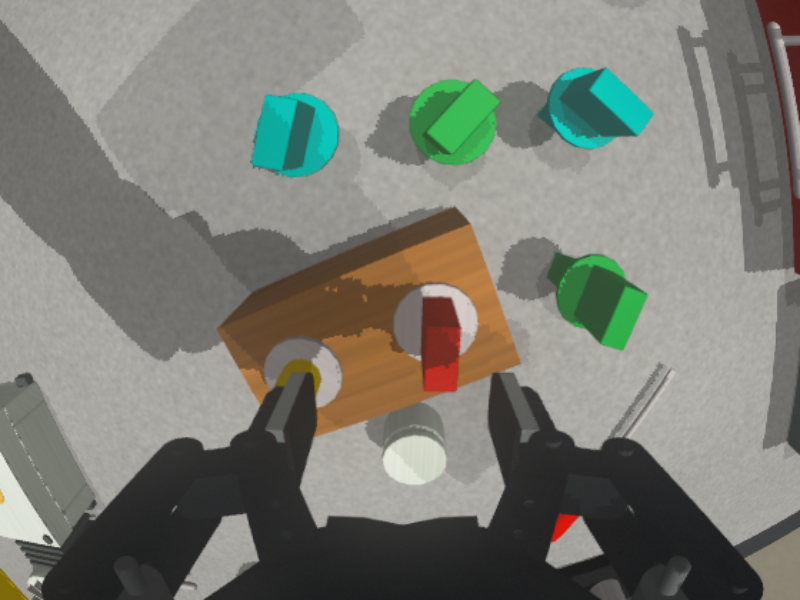

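The wrist view shows the red head, with its bright top face at about (422–460, 331–391), between the fingers. The yellow shaft is to the left and the piston is beyond. Next I'll project the top face at z=0.125.

```bash
python3 - <<'E'
from h import *
c=np.load("w1c.npy",allow_pickle=True).item();im=cv2.imread("pics/w1raw.png")[:,:,::-1]
h=hsv(im);m=red(im);m[:190]=0;m[290:]=0;m[:,:280]=0;m[:,340:]=0
print(np.histogram(h[...,2][m],bins=8))
t=m&(h[...,2]>165)
n,l,s,ce=cv2.connectedComponentsWithStats(t.astype(np.uint8));k=1+s[1:,4].argmax();print(s[k],ce[k])
ys,xs=np.nonzero(l==k);W=np.array([atz(c,(x,y),.125,True)[:2] for x,y in zip(xs,ys)])
r=cv2.minAreaRect((W*1000).astype(np.float32));print(r, "mean",W.mean(0))
cc=np.cov(W.T);w,v=np.linalg.eigh(cc);print("long axis",np.degrees(np.arctan2(v[1,1],v[0,1])),np.sqrt(12*w))
E
```

```text
(array([529, 246, 302,  81,  23,  27, 369,   6]), array([ 89.   , 104.625, 120.25 , 135.875, 151.5  , 167.125, 182.75 ,
       198.375, 214.   ]))
[298 251  23  23 385] [309.1038961 264.5038961]
((526.98291015625, 224.10089111328125), (14.664140701293945, 16.8131103515625), 73.11687469482422) mean [0.52879084 0.22387391]
long axis 107.83093890340079 [0.01328185 0.01577061]
```

```bash
python3 - <<'E'
from h import *
c=np.load("w1c.npy",allow_pickle=True).item();im=cv2.imread("pics/w1raw.png")[:,:,::-1]
h=hsv(im);m=red(im);m[:190]=0;m[290:]=0;m[:,:280]=0;m[:,340:]=0
print([(y,int(np.median(h[y,300:318,2]))) for y in range(204,278,2)])
for th in(105,110,115,120):
    t=m&(h[...,2]>th)
    n,l,s,ce=cv2.connectedComponentsWithStats(t.astype(np.uint8));k=1+s[1:,4].argmax()
    ys,xs=np.nonzero(l==k);W=np.array([atz(c,(x,y),.125,True)[:2] for x,y in zip(xs,ys)])
    r=cv2.minAreaRect((W*1000).astype(np.float32));cc=np.cov(W.T);w,v=np.linalg.eigh(cc)
    print(th,s[k],r,W.mean(0),"long",np.degrees(np.arctan2(v[1,1],v[0,1])),np.sqrt(12*w))
E
```

```text
[(204, 211), (206, 211), (208, 121), (210, 102), (212, 102), (214, 102), (216, 101), (218, 101), (220, 100), (222, 99), (224, 98), (226, 97), (228, 99), (230, 126), (232, 123), (234, 122), (236, 122), (238, 122), (240, 122), (242, 121), (244, 121), (246, 121), (248, 120), (250, 119), (252, 120), (254, 120), (256, 143), (258, 188), (260, 189), (262, 190), (264, 190), (266, 189), (268, 190), (270, 190), (272, 191), (274, 162), (276, 154)]
105 [ 296  229   26   45 1045] ((519.2921142578125, 225.92266845703125), (16.111404418945312, 32.5663948059082), 73.023193359375) [0.51905092 0.22624899] long 162.38770438975857 [0.01546911 0.03315035]
110 [ 296  229   26   45 1038] ((519.2989501953125, 225.94505310058594), (16.064605712890625, 32.5663948059082), 73.023193359375) [0.51909592 0.22628883] long 162.2055563196486 [0.01536634 0.03319354]
115 [ 296  229   26   45 1023] ((519.2989501953125, 225.94505310058594), (16.064605712890625, 32.5663948059082), 73.023193359375) [0.5192818  0.22631344] long 161.54810196448057 [0.01527672 0.03298039]
120 [297 249  24  25 446] ((526.4263305664062, 224.071533203125), (15.503350257873535, 18.267765045166016), 74.83135986328125) [0.52810922 0.223813  ] long 110.2651832254401 [0.01450004 0.01675744]
```

```bash
python3 - <<'E'
from h import *
print(tool()[0])
plan([.5195,.2255,.249],np.radians(72.7));plan([.5195,.2255,.159],np.radians(72.7))
E
```

```text
[0.49882456 0.21267043 0.24415058]
shift [-16.23  18.06  -5.09] turn [-0.0075 -0.0068  0.0185] jaw 72.7
shift [-16.84  18.73  84.9 ] turn [-0.0075 -0.0068  0.0185] jaw 72.7
```

Request:
send_rows:
  moves:
    - [[-16.3,18.2,0],[-0.0075,-0.0068,0.0185],50]
    - [[-16.3,18.2,0],[-0.0075,-0.0068,0.0185],50]
    - [[-16.5,18.4,35],[-0.0075,-0.0068,0.0185],50]
    - [[-16.8,18.7,65],[-0.0075,-0.0068,0.0185],50]
    - [[-16.8,18.7,85],[-0.0075,-0.0068,0.0185],50]
    - [[-16.8,18.7,85],[-0.0075,-0.0068,0.0185],50]
    - [[-16.8,18.7,85],[-0.0075,-0.0068,0.0185],50]

```text
clock: 1.73
eef_pos: [0.5185, 0.2255, 0.1585]
tool_rot: [0.15, 0.989, -0.001, -0.001]
ft_force: [0.3, 0.8, 0.1]
grip_width: 0.05
```

```bash
python3 - <<'E'
from h import *
p,R=tool();print(p,R.as_matrix().round(4),readout.get_obs()['ft_force'])
plan([.5195,.2255,.159],np.radians(72.7))
E
```

```text
[0.51846453 0.22554366 0.15850279] [[-0.955   0.2966 -0.0026]
 [ 0.2966  0.955  -0.0012]
 [ 0.0021 -0.0019 -1.    ]] [0.2859865  0.76482645 0.09884958]
shift [-1.    0.26 -0.5 ] turn [-0.0019 -0.0021  0.0008] jaw 72.7
```

Request:
send_rows:
  moves:
    - [[-1,0,0],[-0.002,-0.002,0],30]
    - [[-1,0,0],[-0.002,-0.002,0],10]
    - [[-1,0,0],[-0.002,-0.002,0],5]
    - [[-1,0,0],[-0.002,-0.002,0],5]
    - [[-1,0,0],[-0.002,-0.002,0],5]
    - [[-1,0,0],[-0.002,-0.002,0],5]
    - [[-1,0,0],[-0.002,-0.002,0],5]
    - [[-1,0,0],[-0.002,-0.002,0],5]

```text
clock: 2.4
eef_pos: [0.5205, 0.2259, 0.1607]
tool_rot: [0.15, 0.989, 0.001, 0.002]
ft_force: [-0.2, 0.1, 6.2]
grip_width: 0.0153
```

```bash
python3 - <<'E'
from h import *
o=readout.get_obs();print(o);plan([.5195,.2255,.28])
E
```

```text
{'clock': 2.4, 'joint_pos': array([ 4.09293000e-01,  4.68082381e-01, -5.29868848e-02,  1.04556597e+00,
        5.30475277e-04,  7.10210621e-01]), 'joint_vel': array([-0.00087648, -0.00123522,  0.00084658, -0.00137691,  0.000717  ,
       -0.00205882]), 'tau': array([-5.37410080e-01, -4.18657029e+01,  2.07380480e+01, -2.13544322e-01,
       -1.56190298e-01, -6.56262724e-03]), 'eef_pos': array([0.52047336, 0.22591013, 0.16073748]), 'tool_rot': array([0.1498909 , 0.98870032, 0.00132948, 0.00162219]), 'ft_force': array([-0.15494746,  0.10551787,  6.16710745]), 'ft_torque': array([ 0.01365412,  0.17382458, -0.00239888]), 'grip_width': 0.015281589666957852}
shift [   0.47   -0.31 -119.27] turn [ 0.0031  0.0028 -0.    ] jaw 72.76
```

Request:
send_rows:
  moves:
    - [[0,0,-15],[0.003,0.003,0],5]
    - [[0,0,-45],[0.003,0.003,0],5]
    - [[0,0,-80],[0.003,0.003,0],5]
    - [[0,0,-110],[0.003,0.003,0],5]
    - [[0,0,-120],[0.003,0.003,0],5]
    - [[0,0,-120],[0.003,0.003,0],5]
    - [[0,0,-120],[0.003,0.003,0],5]

```text
clock: 2.98
eef_pos: [0.5197, 0.2254, 0.2796]
tool_rot: [0.15, 0.989, -0.0, -0.001]
ft_force: [-1.3, -0.2, -5.1]
grip_width: 0.0153
```

```bash
python3 - <<'E'
from h import *
o=readout.get_obs();print(o['eef_pos'],o['ft_force'],o['grip_width'],o['joint_pos'])
c=get_calibration("wrist");im=camera("wrist");cv2.imwrite("pics/w2raw.png",im[:,:,::-1]);np.save("w2c.npy",c)
cv2.imwrite("pics/w2.png",cv2.resize(im[150:420,150:430,::-1],(800,771))[:600])
for z in(.28,):
  plan([.5725,-.248,z])
p,R=tool();print(np.degrees(Rn.as_euler(R,'xyz')))
E
```

```text
[0.5196875  0.2254334  0.27959695] [-1.26299899 -0.17998959 -5.05697372] 0.015252420503821185 [4.09236397e-01 3.84407015e-01 1.42216792e-01 1.32984434e+00
 1.29684811e-04 7.10196998e-01]
shift [-191.31 -436.07   -1.16] turn [-0.0026 -0.0032 -0.    ] jaw 72.76
[-179.85150176   -0.18422199  162.75548046]
```

View pics/w2.png

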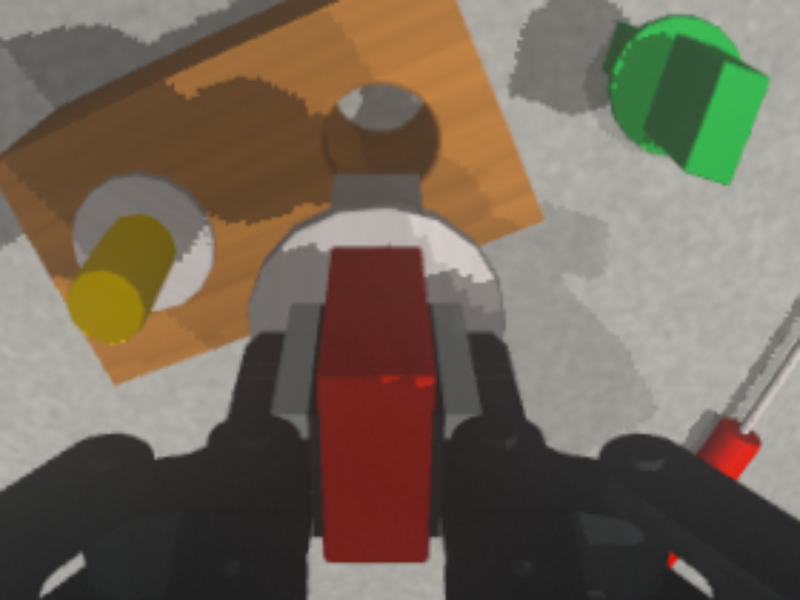

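The spindle is held and clear of the stand. The head's top face spans crop rows 378–560 and the collar's near edge is at row 207. From these I'll work out where the axis sits in the tool frame.

```bash
python3 - <<'E'
from h import *
c=np.load("w2c.npy",allow_pickle=True).item();p,R=tool()
T=lambda u,v,tz:(lambda o,d:(o+d*(tz-o[2])/d[2])*1000)(*[R.inv().apply(a) for a in (lambda o,d:(o-p,d))(*ray(c,(u,v),True))])
f=lambda x,y:(150+.35*x-.5,150+.35*y-.5)
for x,y in((320,377),(436,377),(428,561),(323,561)):print(T(*f(x,y),.0357).round(1))
for x,y in((377,207),(249,310),(502,310)):print("collar",T(*f(x,y),.0807).round(1))
for x,y in((332,247),(422,247)):print("foot of head near face",T(*f(x,y),.0807).round(1))
E
```

```text
[16.5 -7.5 35.7]
[16.5  7.9 35.7]
[-16.9   7.8  35.7]
[-16.9  -8.1  35.7]
collar [23.7  0.2 80.7]
collar [  3.4 -23.3  80.7]
collar [ 3.4 23.2 80.7]
foot of head near face [16.1 -7.8 80.7]
foot of head near face [16.1  8.2 80.7]
```

```bash
python3 - <<'E'
from h import *
plan([.52,.225,.30],np.radians(72.76));plan([.648,-.271,.30],np.radians(72.76));plan([.648,-.271,.26],np.radians(72.76))
E
```

```text
shift [ -0.89   0.05 -21.68] turn [-0.0026 -0.0032 -0.0001] jaw 72.76
shift [-270.17 -435.71  -21.42] turn [-0.0026 -0.0032 -0.0001] jaw 72.76
shift [-270.3  -435.61   18.58] turn [-0.0026 -0.0032 -0.0001] jaw 72.76
```

Request:
send_rows:
  moves:
    - [[-1,0,-21],[0,0,0],5]
    - [[-20,-30,-22],[0,0,0],5]
    - [[-42,-66,-22],[0,0,0],5]
    - [[-63,-101,-22],[0,0,0],5]
    - [[-84,-136,-22],[0,0,0],5]
    - [[-105,-171,-22],[0,0,0],5]
    - [[-126,-206,-22],[0,0,0],5]
    - [[-147,-241,-22],[0,0,0],5]
    - [[-168,-276,-22],[0,0,0],5]
    - [[-190,-311,-22],[0,0,0],5]
    - [[-212,-346,-22],[0,0,0],5]
    - [[-225,-366,-22],[0,0,0],5]

```text
clock: 4.03
eef_pos: [0.6248, -0.1955, 0.2962]
tool_rot: [0.152, 0.988, -0.002, -0.005]
ft_force: [2.0, 0.2, -4.2]
grip_width: 0.0151
```

```bash
python3 - <<'E'
from h import *
print(tool()[0],readout.get_obs()['joint_pos']);plan([.648,-.271,.30],np.radians(72.76));plan([.648,-.271,.26],np.radians(72.76))
E
```

```text
[ 0.62479377 -0.19551668  0.29615044] [-0.30167824  0.57201939  0.48246693  1.49001538 -0.0045316   0.00302375]
shift [-44.75 -65.06  -3.95] turn [-0.0045 -0.0088 -0.0038] jaw 72.76
shift [-45.1  -64.88  36.05] turn [-0.0045 -0.0088 -0.0038] jaw 72.76
```

Request:
send_rows:
  moves:
    - [[-22,-32,-4],[-0.0045,-0.009,-0.004],5]
    - [[-45,-65,-4],[-0.0045,-0.009,-0.004],5]
    - [[-45,-65,15],[-0.0045,-0.009,-0.004],5]
    - [[-45,-65,36],[-0.0045,-0.009,-0.004],5]
    - [[-45,-65,36],[-0.0045,-0.009,-0.004],5]
    - [[-45,-65,36],[-0.0045,-0.009,-0.004],5]
    - [[-45,-65,36],[-0.0045,-0.009,-0.004],5]

```text
clock: 4.62
eef_pos: [0.6475, -0.2704, 0.259]
tool_rot: [0.149, 0.989, 0.0, -0.001]
ft_force: [0.9, -0.8, -3.5]
grip_width: 0.0152
```

```bash
python3 - <<'E'
from h import *
p,R=tool();print(p,R.as_matrix().round(4))
c=get_calibration("wrist");im=camera("wrist");cv2.imwrite("pics/w3raw.png",im[:,:,::-1]);np.save("w3c.npy",c)
Cw=np.array(c['R'])@np.array([.5725,-.248,.085])+c['t'];r=np.arctan2(np.hypot(*Cw[:2]),Cw[2])*c['fx']/np.hypot(*Cw[:2]);u,v=int(c['cx']+r*Cw[0]),int(c['cy']+r*Cw[1]);print(u,v)
m=brass(im);v0=max(0,v-35);u0=u-35;sub=m[v0:v+35,u0:u+35]
ys,xs=np.nonzero(sub);e=cv2.fitEllipse(np.c_[xs,ys].astype(np.float32));print(len(xs),e, atz(c,(u0+(xs.min()+xs.max())/2,v0+(ys.min()+ys.max())/2),.085,True))
W=np.array([atz(c,(x+u0,y+v0),.085,True)[:2] for x,y in zip(xs,ys)])*1000
print(cv2.minEnclosingCircle(W.astype(np.float32)),W.mean(0))
crop=cv2.resize(im[v0:v+35,u0:u+35],(500,500),interpolation=cv2.INTER_CUBIC).astype(float)
cv2.imwrite("pics/w3.png",np.hstack([cv2.resize(im,(667,500))[:,140:440],np.clip(crop*1.,0,255),])[:,:,::-1][:, :800])
cv2.imwrite("pics/w3b.png",np.clip(255*(crop/255)**.5,0,255)[:,:,::-1])
E
```

```text
[ 0.6475368  -0.27044448  0.25895446] [[-9.553e-01  2.956e-01 -2.300e-03]
 [ 2.956e-01  9.553e-01  1.000e-03]
 [ 2.500e-03  3.000e-04 -1.000e+00]]
280 109
1095 ((37.437461853027344, 35.588897705078125), (55.49581527709961, 56.4601936340332), 90.02357482910156) [ 0.57261421 -0.2468006   0.085     ]
((572.725341796875, -246.90838623046875), 23.282228469848633) [ 572.7864513  -246.82613258][ WARN:0@1.011] global loadsave.cpp:1063 imwrite_ Unsupported depth image for selected encoder is fallbacked to CV_8U.
```

View pics/w3.png

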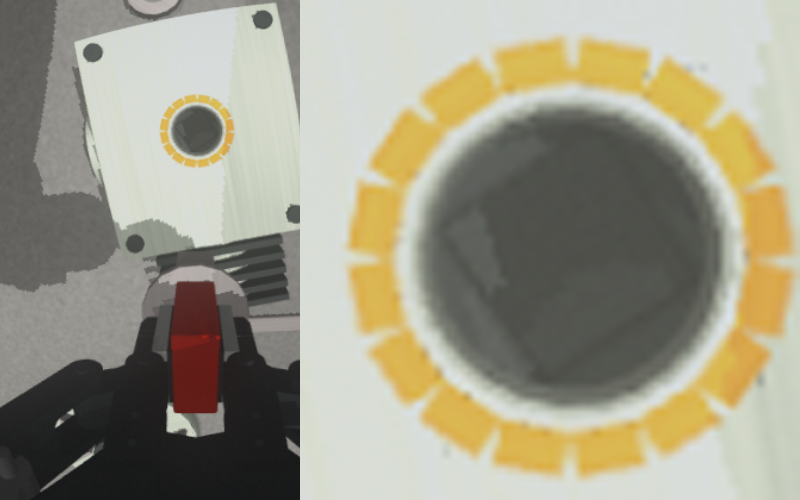

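The brass ring is fitted at (0.5727, −0.2468), and a faint square outline is visible in the bore. A contrast stretch should show its angle.

```bash
python3 - <<'E'
from h import *
im=cv2.imread("pics/w3raw.png");u0,v0=245,74
g=cv2.cvtColor(im,cv2.COLOR_BGR2GRAY)[v0:v0+70,u0:u0+70].astype(np.float32)
c=cv2.resize(g,(600,600),interpolation=cv2.INTER_CUBIC)
b=np.clip((c-65)*255/(115-65),0,255).astype(np.uint8)
cv2.imwrite("pics/w3c.png",b[60:540,60:540])
E
```

```text
(no output)
```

View pics/w3c.png

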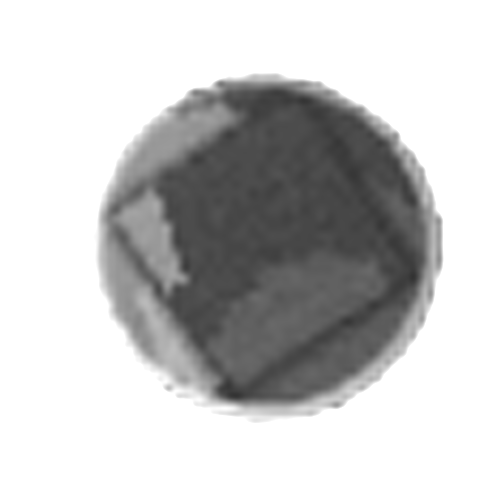

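```bash
python3 - <<'E'
from h import *
c=np.load("w3c.npy",allow_pickle=True).item()
f=lambda x,y:((x+60+.5)*70/600-.5+245,(y+60+.5)*70/600-.5+74)
P=lambda q:atz(c,f(*q),.052,True)[:2]
for a,b in(((112,213),(230,388)),((230,388),(415,272)),((112,210),(240,120)),((320,130),(405,265))):
    d=P(b)-P(a);print(np.degrees(np.arctan2(d[1],d[0]))%90,np.hypot(*d)*1000)
print("center",(P((112,213))+P((415,272)))/2)
p,R=tool();y=R.as_matrix()[:,1];print("jaw",np.degrees(np.arctan2(y[1],y[0]))%90)
E
```

```text
16.199252833673263 20.942917821965466
15.48162049514265 21.561906695298543
18.14013639375146 15.347988666587193
14.88024711466392 15.763054270316132
center [ 0.57236607 -0.24673576]
jaw 72.81959197516574
```

```bash
python3 - <<'E'
from h import *
for z in(.262,.235):plan([.5723,-.2471,z],np.radians(106))
E
```

```text
shift [ 7.93e+01 -3.00e-02 -1.51e+00] turn [-2.000e-04  5.000e-04 -5.791e-01] jaw 106.0
shift [ 7.931e+01 -3.000e-02  2.549e+01] turn [-2.000e-04  5.000e-04 -5.791e-01] jaw 106.0
```

Request:
send_rows:
  moves:
    - [[15,0,-2],[0,0,-0.1],5]
    - [[35,0,-2],[0,0,-0.2],5]
    - [[55,0,-2],[0,0,-0.3],5]
    - [[70,0,-2],[0,0,-0.4],5]
    - [[78,0,-2],[0,0,-0.5],5]
    - [[79.3,0,-2],[0,0,-0.579],5]
    - [[79.3,0,-2],[0,0,-0.579],5]
    - [[79.3,0,-2],[0,0,-0.579],5]
    - [[79.3,0,-2],[0,0,-0.579],5]

```text
clock: 5.42
eef_pos: [0.573, -0.2469, 0.2638]
tool_rot: [-0.139, 0.99, -0.001, 0.001]
ft_force: [-0.1, -1.6, -3.6]
grip_width: 0.0153
```

```bash
python3 - <<'E'
from h import *
o=readout.get_obs();print(o['eef_pos'],o['ft_force'],o['joint_pos'])
for z in(.222,.20):plan([.5723,-.2471,z],np.radians(106))
a=camera("side")[300:380,250:345];b=camera("top")[150:250,370:470]
cv2.imwrite("pics/s4.png",np.hstack([cv2.resize(a,(400,337))[:300],cv2.resize(b,(300,300))])[:,:,::-1])
E
```

```text
[ 0.57298869 -0.24689223  0.26379479] [-0.08066606 -1.58668734 -3.58437106] [-4.06835688e-01  5.05570917e-01  2.89254349e-01  1.35143371e+00
 -2.43954826e-05 -6.84970117e-01]
shift [ 0.82  0.07 41.79] turn [-0.0019  0.0023 -0.0011] jaw 106.0
shift [ 0.87  0.11 63.79] turn [-0.0019  0.0023 -0.0011] jaw 106.0
```

Request:
send_rows:
  moves:
    - [[0.8,0.1,10],[-0.002,0.002,-0.001],5]
    - [[0.8,0.1,20],[-0.002,0.002,-0.001],5]
    - [[0.8,0.1,28],[-0.002,0.002,-0.001],5]
    - [[0.8,0.1,34],[-0.002,0.002,-0.001],5]
    - [[0.8,0.1,39],[-0.002,0.002,-0.001],5]
    - [[0.8,0.1,43],[-0.002,0.002,-0.001],5]
    - [[0.8,0.1,45],[-0.002,0.002,-0.001],5]
    - [[0.8,0.1,45],[-0.002,0.002,-0.001],5]

```text
clock: 6.18
eef_pos: [0.5719, -0.2471, 0.2173]
tool_rot: [-0.139, 0.99, 0.001, -0.001]
ft_force: [-0.1, -0.1, -4.2]
grip_width: 0.0155
```

```bash
python3 - <<'E'
from h import *
o=readout.get_obs();print(o['eef_pos'],o['ft_force'],o['ft_torque'])
for z in(.20,.19):plan([.5723,-.2471,z],np.radians(106))
E
```

```text
[ 0.57188476 -0.24709348  0.2173083 ] [-0.11483305 -0.11935245 -4.20793254] [ 0.01739069  0.03832623 -0.04334083]
shift [-0.42 -0.15 17.31] turn [ 0.0016 -0.0016  0.0002] jaw 106.0
shift [-0.44 -0.16 27.31] turn [ 0.0016 -0.0016  0.0002] jaw 106.0
```

Request:
send_rows:
  moves:
    - [[-0.4,-0.1,5],[0.001,-0.001,0],5]
    - [[-0.4,-0.1,10],[0.001,-0.001,0],5]
    - [[-0.4,-0.1,14],[0.001,-0.001,0],5]
    - [[-0.4,-0.1,17],[0.001,-0.001,0],5]
    - [[-0.4,-0.1,20],[0.001,-0.001,0],5]
    - [[-0.4,-0.1,22],[0.001,-0.001,0],5]
    - [[-0.4,-0.1,22],[0.001,-0.001,0],5]

```text
clock: 6.77
eef_pos: [0.572, -0.2469, 0.1946]
tool_rot: [-0.139, 0.99, 0.001, -0.001]
ft_force: [0.2, 0.0, -3.7]
grip_width: 0.0153
```

```bash
python3 - <<'E'
from h import *
o=readout.get_obs();print(o['eef_pos'],o['ft_force'],o['ft_torque'])
plan([.5723,-.2471,.188],np.radians(106))
E
```

```text
[ 0.5720208  -0.24694842  0.19463905] [ 0.22528246  0.04636936 -3.66917816] [-0.01019164  0.00246632 -0.00092408]
shift [-0.24 -0.23  6.64] turn [ 0.0012 -0.0013  0.0002] jaw 106.0
```

Still free. I'll step down slowly through the gear plane (contact expected at TCP z of about 0.192 if it doesn't match).

Request:
send_rows:
  moves:
    - [[-0.2,-0.1,1.5],[0.001,-0.001,0],5]
    - [[-0.2,-0.1,3],[0.001,-0.001,0],5]
    - [[-0.2,-0.1,4],[0.001,-0.001,0],5]
    - [[-0.2,-0.1,5],[0.001,-0.001,0],5]
    - [[-0.2,-0.1,5.5],[0.001,-0.001,0],5]

```text
clock: 7.18
eef_pos: [0.5722, -0.247, 0.189]
tool_rot: [-0.139, 0.99, 0.0, -0.0]
ft_force: [-0.4, -0.2, -5.0]
grip_width: 0.0151
```

```bash
python3 - <<'E'
from h import *
o=readout.get_obs();print(o['eef_pos'],o['ft_force'],o['ft_torque'])
E
```

```text
[ 0.57217405 -0.24698793  0.18904009] [-0.42028631 -0.15811185 -5.0080915 ] [-0.00946678 -0.00049757  0.04597675]
```

Request:
send_rows:
  moves:
    - [[0,0,1],[0,0,0],5]
    - [[0,0,2],[0,0,0],5]
    - [[0,0,3],[0,0,0],5]
    - [[0,0,4],[0,0,0],5]
    - [[0,0,4],[0,0,0],5]

```text
clock: 7.6
eef_pos: [0.5722, -0.2469, 0.1848]
tool_rot: [-0.139, 0.99, 0.0, -0.0]
ft_force: [0.3, 0.6, -3.7]
grip_width: 0.0153
```

```bash
python3 - <<'E'
from h import *
o=readout.get_obs();print(o['eef_pos'],o['ft_force'],o['ft_torque'])
E
```

```text
[ 0.57217327 -0.2469083   0.18478877] [ 0.31642812  0.55478491 -3.68941833] [-0.00204704 -0.03206555  0.01205852]
```

The spindle is 7 mm past the gear's top with no spring force, so the square is in the hole. I'll keep going down gently.

Request:
send_rows:
  moves:
    - [[0,0,1.5],[0,0,0],5]
    - [[0,0,3],[0,0,0],5]
    - [[0,0,4.5],[0,0,0],5]
    - [[0,0,6],[0,0,0],5]
    - [[0,0,7.5],[0,0,0],5]
    - [[0,0,9],[0,0,0],5]
    - [[0,0,10],[0,0,0],5]
    - [[0,0,10.5],[0,0,0],5]
    - [[0,0,10.5],[0,0,0],5]

```text
clock: 8.35
eef_pos: [0.5722, -0.2469, 0.1742]
tool_rot: [-0.139, 0.99, 0.0, -0.0]
ft_force: [-0.1, 0.6, -3.7]
grip_width: 0.0154
```

```bash
python3 - <<'E'
from h import *
o=readout.get_obs();print(o['eef_pos'],o['ft_force'],o['ft_torque'])
E
```

```text
[ 0.57220727 -0.24689643  0.17415964] [-0.0751461   0.58973589 -3.66811157] [ 0.06650745 -0.07605819 -0.05343715]
```

Request:
send_rows:
  moves:
    - [[0,0,0.7],[0,0,0],5]
    - [[0,0,1.4],[0,0,0],5]
    - [[0,0,2],[0,0,0],5]
    - [[0,0,2.5],[0,0,0],5]
    - [[0,0,2.5],[0,0,0],5]

```text
clock: 8.77
eef_pos: [0.5722, -0.2468, 0.1715]
tool_rot: [-0.139, 0.99, 0.0, -0.0]
ft_force: [-0.2, 0.1, -4.4]
grip_width: 0.0157
```

```bash
python3 - <<'E'
from h import *
o=readout.get_obs();print(o['eef_pos'],o['ft_force'],o['ft_torque'])
E
```

```text
[ 0.57219657 -0.24683742  0.17153497] [-0.20141259  0.06970892 -4.42300946] [ 0.006243   -0.15332068  0.01277028]
```

Request:
send_rows:
  moves:
    - [[0,0,0.4],[0,0,0],5]
    - [[0,0,0.8],[0,0,0],5]
    - [[0,0,1.2],[0,0,0],5]
    - [[0,0,1.2],[0,0,0],5]

```text
clock: 9.1
eef_pos: [0.5722, -0.2469, 0.1707]
tool_rot: [-0.139, 0.99, 0.0, -0.0]
ft_force: [-0.1, 1.1, -1.7]
grip_width: 0.0154
```

```bash
python3 - <<'E'
from h import *
o=readout.get_obs();print(o['eef_pos'],o['ft_force'],o['ft_torque'])
E
```

```text
[ 0.57219748 -0.24686998  0.17073409] [-0.10735009  1.05560042 -1.68103548] [0.11494322 0.18766865 0.00642049]
```

Contact starts at z=0.1707, the expected home height. I'll press slightly more to seat it.

Request:
send_rows:
  moves:
    - [[0,0,0.5],[0,0,0],5]
    - [[0,0,1],[0,0,0],5]
    - [[0,0,1],[0,0,0],5]

```text
clock: 9.35
eef_pos: [0.5722, -0.2468, 0.1707]
tool_rot: [-0.139, 0.99, 0.0, 0.0]
ft_force: [-3.1, 1.1, 3.6]
grip_width: 0.0151
```

```bash
python3 - <<'E'
from h import *
o=readout.get_obs();print(o['eef_pos'],o['ft_force'],o['ft_torque'])
a=camera("side")[270:390,230:390];b=camera("wrist")[130:370,130:430]
cv2.imwrite("pics/s5.png",np.hstack([cv2.resize(a,(400,300),interpolation=cv2.INTER_CUBIC),cv2.resize(b,(375,300))])[:,:,::-1])
E
```

```text
[ 0.57223739 -0.24682128  0.17071808] [-3.07969346  1.08840071  3.58706638] [0.30660689 0.63487174 0.00861335]
```

View pics/s5.png

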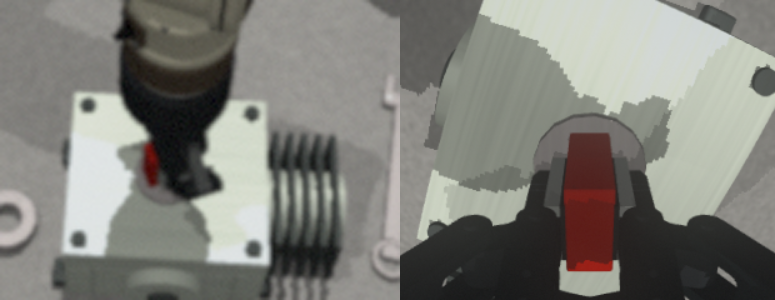

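The collar is flat on the gearbox top in both views, with about 7 N of firm contact. Now I'll release and retreat.

Request:
send_rows:
  moves:
    - [[0,0,0],[0,0,0],5]
    - [[0,0,0],[0,0,0],25]
    - [[0,0,0],[0,0,0],45]
    - [[0,0,0],[0,0,0],60]
    - [[0,0,0],[0,0,0],60]
    - [[0,0,-10],[0,0,0],60]
    - [[0,0,-30],[0,0,0],60]
    - [[0,0,-60],[0,0,0],60]
    - [[0,0,-95],[0,0,0],60]
    - [[0,0,-120],[0,0,0],60]
    - [[0,0,-120],[0,0,0],60]
    - [[0,0,-120],[0,0,0],60]

```text
clock: 10.45
eef_pos: [0.5732, -0.2473, 0.294]
tool_rot: [-0.139, 0.99, -0.002, 0.003]
ft_force: [0.1, 0.0, -1.0]
grip_width: 0.0601
```

```bash
python3 - <<'E'
from h import *
o=readout.get_obs();print(o['eef_pos'],o['ft_force'],o['joint_vel'].round(3))
c=get_calibration("wrist");b=camera("wrist");np.save("w6c.npy",c);cv2.imwrite("pics/w6raw.png",b[:,:,::-1]);a=camera("side")[270:390,230:390]
cv2.imwrite("pics/s6.png",np.hstack([cv2.resize(a,(400,300),interpolation=cv2.INTER_CUBIC),cv2.resize(b,(400,300))])[:,:,::-1])
m=red(b);m[:120]=0;m[320:]=0;m[:,:200]=0;m[:,360:]=0;h=hsv(b)
n,l,s,ce=cv2.connectedComponentsWithStats(m.astype(np.uint8));k=1+s[1:,4].argmax();print(s[k],ce[k])
print(np.percentile(h[...,2][m],[5,25,50,75,95]))
E
```

```text
[ 0.57320854 -0.24733645  0.2939722 ] [ 0.14246159  0.01264118 -0.97609657] [ 0.002  0.036 -0.072 -0.017  0.001 -0.   ]
[273 204  20  30 500] [282.358 220.418]
[166.6  180.   182.   182.25 183.  ]
```

View pics/s6.png

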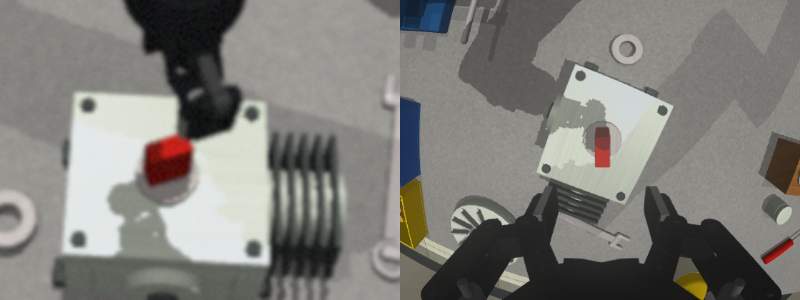

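```bash
python3 - <<'E'
from h import *
c=np.load("w6c.npy",allow_pickle=True).item();b=cv2.imread("pics/w6raw.png")[:,:,::-1]
m=red(b);m[:150]=0;m[250:]=0;m[:,:260]=0;m[:,310:]=0
m&=hsv(b)[...,2]>150
ys,xs=np.nonzero(m);W=np.array([atz(c,(x,y),.135,True)[:2] for x,y in zip(xs,ys)])*1000
print(cv2.minAreaRect(W.astype(np.float32)),W.mean(0),readout.get_obs()['clock'])
order.job_done()
E
```

```text
((575.6222534179688, -246.1872100830078), (23.31827163696289, 14.257424354553223), 16.678356170654297) [ 577.02389831 -245.87459914] 10.55
the job is handed in; nothing more can be done
```

The spindle is in the gearbox with its collar flat on the mouth, released, and I handed the job in at about 10.6 s of the 67 s allowed.

- **Fitting:** The wrist camera showed the gear's square hole at about 16°, so I turned the spindle to that angle above the bush before lowering it. It dropped in first time, without any spring force, so I did not have to search for the angle by pressing and turning.
- **Seating:** The collar touched at the expected height (TCP z of about 0.1707 m). I pressed it with about 7 N and it did not move further. The tool stayed upright, and the final side and wrist views show the collar flat and the gripper clear.
- **Checks that disagreed or were missing:**
    - The last check of the red head was inconclusive. The lit area it picked up measured only 23 × 14 mm against the real 34 × 16 mm, probably because of shadow, so its centre is about 3 mm off in x and not reliable.
    - The collar's position rests on the ring fit, the tool pose and the fit in the bore.
    - The gear's turn could not be measured directly. I did not turn the spindle once it was in the gear.

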